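Set the medium bottles to warm in order of size

ROBOT

A 6-joint arm with a two-finger parallel gripper is mounted at the origin on the work surface. World frame = base frame: x ahead of the robot, y to its left, z up, the work surface at z = 0. Lengths are in m, angles in rad, forces in N, time in s.
With the tool pointing down it reaches from about 0.425 to 0.95 m from the base axis. Payload 14.7 kg.
Tool frame: the origin (TCP) lies between the finger pads; the fingertips stand bot.tip_extent ahead of it and the grasp point (between the pads) lies 6 mm ahead of it (bot.tip_extent is the distance from the TCP to the fingertips, in m); z points along the fingers, y is the line along which they close (so a half turn about z gives the same grasp; the last joint's range is limited). The gripper opens to 85 mm and grips with 20 to 120 N. Pads are 22 mm wide; open, the fingers measure 114 mm over their backs; the gripper's body (76 mm by 85 mm) begins 54 mm behind the grasp point. The pads swing forward as they close: fully open they stand 13 mm farther back than shut.
Start: joints at [1.144, 0.48, 1.596, -0, 1.065, -0.047], TCP at [0.241, 0.604, 0.256] pointing down, gripper open.
Joint ranges: [-2.75, 2.75], [-0.82, 2.05], [0.23, 2.67], [-1.56, 4.7], [0.09, 2.69], [-2.92, 2.92]. Speed limits (rad/s): [1.89, 1.89, 2.39, 3.01, 3.01, 3.01].

INTERFACE

Orientations are given as a unit quaternion [w, x, y, z].
In Python, from rig import state, optics, bot gives the robot as it stands.
- The arm moves only by the tool send_rows, never from a script. Its argument "rows" is a list of rows, each a list of 7 numbers: the turn, a rotation vector about the tool's x, y, z in degrees, then the shift along the tool's x, y, z in mm, then the opening in per cent of the stroke, from 0 (shut) to 100 (fully open). A call has 1 to 10 rows; each row is the pose to reach, as a shift and turn from the pose commanded when the call began, along the tool's axes at that moment; what a row does not reach only later rows make up. A row lasts 1/10 s, in which the tool goes at most 50 mm and 8.59 degrees, less where a joint would pass 70% of its speed; a pose out of reach is approached as far as the arm can. A call with a gripper value outside its range is refused whole. The fingers move at their own pace and stop on an object; "force" is the grip in N (left out, the last holds). Time passes only in rows, so rows that repeat a pose let the fingers close. It gives the time, the measured TCP pose, the force, the opening and the grip force at its end, in the units of the state.
- state(): the state, without advancing time (a new reading comes with each control period).
- optics.get_image(name): name is "side" or "top" or "wrist"; returns a dict with "frame" (480x640x3 uint8, red, green, blue), "fx", "fy", "cx", "cy" (pixels), "dist_coeffs" ([k1, k2, p1, p2, k3] as OpenCV has them; the pictures are not rectified), "R" (3x3) and "t" (3): a world point X has camera coordinates R X + t. Camera axes: x right, y down, z forward; pixel columns grow to the right and rows downward; lengths in m; the calibration is good to about 2 mm. A picture is of the moment at which its call begins. There is no depth.
- bot.job_done(): hands the job in; it is judged then, once.
Trained networks look in a picture, given as the dict that the camera call returned (one of the last four; its "shot" number tells which), for a name from the list of things; names that differ only in an ending like _2 or _b are one class to them, and where a whole thing is asked for, a point or a joint stands for the part that bears it (a point fixed in the world has none). Each returns a list of dicts, best first, with "conf" (0 to 1); they miss things now and then, are a little off and sometimes report something else, mostly with a low value. They report only what shows in the picture. A call takes as long as a camera call.
- optics.find_in(picture, query): "point" ([x, y, z] in m, in world coordinates, good to about 4 mm: the middle of the surface that is visible of it).
- optics.spot_point(picture, query): "point" ([x, y, z] in m, in world coordinates, good to about 4 mm: a listed point, or the origin of a listed thing).
The state is a dict: "time_s": time; "joint_pos": joint angles; "joint_vel": joint speeds; "tau": joint torques, N m; "tcp_pos": TCP position; "eef_rot": TCP orientation; "wrist_force": force on the tool from outside, world axes, zero at the start; "ft_torque": the same for the moment, N m; "finger_gap": finger opening in m; "grasp_force": force on a finger pad.
Only numpy, scipy, OpenCV 4.12 (cv2) and the standard library are available. Lean on these libraries where they do the work, as an engineer would, in place of code of your own. Each camera call takes 0.05 s, during which the arm holds its last target. There are 200 camera calls.

TASK

Set the four pink medium bottles to warm for the session: stand one in the middle of each marked ring on the warming plate, in order of size, with the smallest in the ring nearest the stereo microscope and the largest in the ring farthest from it. Keep the bottles upright all the way, and leave the banded stack of culture dishes where it stands.

Things in the scene. Friction and masses are not known exactly. Their poses are not given: they have to be found in the camera images.
- bottle_25: Closed clear glass bottle of pink medium, blue screw cap, the smallest of the four: body 36 mm diameter, 74 mm tall with cap. The cap, the top 24 mm, is 34 mm in diameter and can be pinched from above; under it a 26 mm neck, then a shoulder that reaches full width 40 mm above the foot. About 70 g, +-30 %. Origin: centre of the underside, z up; yaw means nothing. Starts on the bench (z 0), near the robot.
- bottle_50: Closed clear glass bottle of pink medium, blue screw cap, the second smallest of the four: body 46 mm diameter, 91 mm tall with cap. The cap, the top 27 mm, is 41 mm in diameter and can be pinched from above; under it a 33 mm neck, then a shoulder that reaches full width 52 mm above the foot. About 130 g, +-30 %. Origin: centre of the underside, z up; yaw means nothing. Starts on the bench (z 0), near the robot.
- bottle_100: Closed clear glass bottle of pink medium, blue screw cap, the second largest of the four: body 56 mm diameter, 105 mm tall with cap. The cap, the top 29 mm, is 54 mm in diameter and can be pinched from above; under it a 46 mm neck, then a shoulder that reaches full width 66 mm above the foot. About 220 g, +-30 %. Origin: centre of the underside, z up; yaw means nothing. Starts on the bench (z 0), near the robot.
- bottle_250: Closed clear glass bottle of pink medium, blue screw cap, the largest of the four: body 70 mm diameter, 143 mm tall with cap. The cap, the top 29 mm, is 54 mm in diameter and can be pinched from above; under it a 46 mm neck, then a shoulder that reaches full width 96 mm above the foot. About 500 g, +-30 %. Origin: centre of the underside, z up; yaw means nothing. Starts on the bench (z 0), near the robot.
- ring_a: The leftmost (seen from the robot, +y end) of four printed rings in a row on the flat white warming plate (118 x 440 mm, fixed, top 32 mm above the bench; place and yaw vary). Dark blue circle 91 mm across with a small cross in the middle, no raised edge. Origin at the cross, on the plate's top; z up, y along the row to the robot's left. Ring centres 105 mm apart.
- ring_b: The second from the left (seen from the robot) of four printed rings in a row on the flat white warming plate (118 x 440 mm, fixed, top 32 mm above the bench; place and yaw vary). Dark blue circle 91 mm across with a small cross in the middle, no raised edge. Origin at the cross, on the plate's top; z up, y along the row to the robot's left. Ring centres 105 mm apart.
- ring_c: The third from the left (seen from the robot) of four printed rings in a row on the flat white warming plate (118 x 440 mm, fixed, top 32 mm above the bench; place and yaw vary). Dark blue circle 91 mm across with a small cross in the middle, no raised edge. Origin at the cross, on the plate's top; z up, y along the row to the robot's left. Ring centres 105 mm apart.
- ring_d: The rightmost (seen from the robot, -y end) of four printed rings in a row on the flat white warming plate (118 x 440 mm, fixed, top 32 mm above the bench; place and yaw vary). Dark blue circle 91 mm across with a small cross in the middle, no raised edge. Origin at the cross, on the plate's top; z up, y along the row to the robot's left. Ring centres 105 mm apart.
- microscope_front (a point): Stereo microscope: white foot plate 270 x 210 mm, steel pillar, white zoom body, two black eyepieces towards the robot, about 370 mm tall. Fixed; it stands left (+y) or right (-y) of the warming plate, with a round white centrifuge with blue lid, 165 mm tall, on the other side. This point: middle of the robot-side edge of its foot plate, 24 mm above the bench.
- dishes: stack of three flat clear culture dishes with lids, held by a green band, 60 mm in diameter, 46 mm tall, about 120 g, loose; stands on the bench among the bottles. Not to be moved. Origin at the centre of its underside.

How it is judged:
At the end, for the whole second after the job is handed in: Each bottle stands upright (within 0.1 rad) and at rest on the plate's top (within 5 mm), its centre within 15 mm of the centre of its ring, the four in order of size along the row from the ring nearest the microscope (smallest) to the farthest (largest) (((world y of microscope_front above 0 m and horizontal distance between bottle_25 and ring_a below 0.015 m and horizontal distance between bottle_50 and ring_b below 0.015 m and horizontal distance between bottle_100 and ring_c below 0.015 m and horizontal distance between bottle_250 and ring_d below 0.015 m and z of bottle_25 in the frame of ring_a between -0.005 and 0.006 m and z of bottle_50 in the frame of ring_b between -0.005 and 0.006 m and z of bottle_100 in the frame of ring_c between -0.005 and 0.006 m and z of bottle_250 in the frame of ring_d between -0.005 and 0.006 m) or (world y of microscope_front below 0 m and horizontal distance between bottle_25 and ring_d below 0.015 m and horizontal distance between bottle_50 and ring_c below 0.015 m and horizontal distance between bottle_100 and ring_b below 0.015 m and horizontal distance between bottle_250 and ring_a below 0.015 m and z of bottle_25 in the frame of ring_d between -0.005 and 0.006 m and z of bottle_50 in the frame of ring_c between -0.005 and 0.006 m and z of bottle_100 in the frame of ring_b between -0.005 and 0.006 m and z of bottle_250 in the frame of ring_a between -0.005 and 0.006 m)) and angle between each of bottle_25, bottle_50, bottle_100, bottle_250's own z axis and vertical below 0.1 rad and linear speed of each of bottle_25, bottle_50, bottle_100, bottle_250 below 0.02 m/s); the robot touches nothing.
It fails at once if a bottle is tipped by more than 0.5 rad or knocked over (angle between any of bottle_25, bottle_50, bottle_100, bottle_250's own z axis and vertical above 0.5 rad).
It fails at once if the stack of culture dishes is moved by more than 20 mm (distance of dishes from where it was at the start of the episode above 0.02 m).
It also fails if it takes over 125 s, if anything falls off the work surface, if the arm or the gripper's body presses on something with over 40 N, if the wrist force passes 120 N, or if a joint passes its speed limit or range.

## Working session

There is one attempt and no reset: what is moved stays moved. The work goes in short steps, Python scripts to look and compute and a tool call to move; the robot and the scene stay as the last step left them, time stands still between calls to the robot, and variables do not carry over. Pictures are saved under pics/ and viewed, at most 14 in all, crops included, and the job is handed in when it is done.

Besides the shell and the picture viewer there is one more tool, called as name([rows], argument=value, ...), one row to a line, values as JSON. send_rows: Moves the arm, as the interface text tells. Its arguments: {"type":"object","properties":{"rows":{"type":"array"},"force":{"type":"number"}},"required":["rows"]}

```bash
mkdir -p pics; ls; python3 - <<'E'
from rig import state, optics, bot
import cv2
s=state(); print({k:s[k] for k in('time_s','tcp_pos','eef_rot','finger_gap')}, bot.tip_extent)
for n in('top','side'):
    p=optics.get_image(n); cv2.imwrite(f'pics/{n}0.png',p['frame'][:,:,::-1])
    for q in('bottle_25','bottle_50','bottle_100','bottle_250','ring_a','ring_b','ring_c','ring_d','microscope_front','dishes'):
        print(n,q,[([round(float(v),3) for v in d['point']],round(d['conf'],2)) for d in optics.spot_point(p,q)][:5])
print(state()['time_s'])
E
```

```text
pics
{'time_s': 0.0, 'tcp_pos': array([0.24080884, 0.60332191, 0.25564701]), 'eef_rot': array([-1.45107368e-04,  1.88778960e-01,  9.82019401e-01, -6.16208232e-04]), 'finger_gap': 0.08538187455809527} 0.025
top bottle_25 [([0.452, -0.325, 0.004], 0.87), ([0.454, -0.166, 0.003], 0.64), ([0.47, 0.291, 0.001], 0.6)]
top bottle_50 [([0.452, -0.325, 0.004], 0.87), ([0.454, -0.166, 0.003], 0.64), ([0.47, 0.291, 0.001], 0.6)]
top bottle_100 [([0.452, -0.325, 0.004], 0.87), ([0.454, -0.166, 0.003], 0.64), ([0.47, 0.291, 0.001], 0.6)]
top bottle_250 [([0.452, -0.325, 0.004], 0.87), ([0.454, -0.166, 0.003], 0.64), ([0.47, 0.291, 0.001], 0.6)]
top ring_a [([0.617, 0.081, 0.033], 0.73), ([0.609, 0.183, 0.031], 0.7), ([0.624, -0.024, 0.034], 0.45), ([0.635, -0.13, 0.03], 0.41)]
top ring_b [([0.617, 0.081, 0.033], 0.73), ([0.609, 0.183, 0.031], 0.7), ([0.624, -0.024, 0.034], 0.45), ([0.635, -0.13, 0.03], 0.41)]
top ring_c [([0.617, 0.081, 0.033], 0.73), ([0.609, 0.183, 0.031], 0.7), ([0.624, -0.024, 0.034], 0.45), ([0.635, -0.13, 0.03], 0.41)]
top ring_d [([0.617, 0.081, 0.033], 0.73), ([0.609, 0.1
[... 334 characters left out ...]
0.66)]
side bottle_100 [([0.454, -0.324, -0.001], 0.94), ([0.452, -0.162, -0.006], 0.66)]
side bottle_250 [([0.454, -0.324, -0.001], 0.94), ([0.452, -0.162, -0.006], 0.66)]
side ring_a [([0.629, -0.022, 0.03], 0.67), ([0.617, 0.084, 0.03], 0.55), ([0.645, -0.124, 0.032], 0.41)]
side ring_b [([0.629, -0.022, 0.03], 0.67), ([0.617, 0.084, 0.03], 0.55), ([0.645, -0.124, 0.032], 0.41)]
side ring_c [([0.629, -0.022, 0.03], 0.67), ([0.617, 0.084, 0.03], 0.55), ([0.645, -0.124, 0.032], 0.41)]
side ring_d [([0.629, -0.022, 0.03], 0.67), ([0.617, 0.084, 0.03], 0.55), ([0.645, -0.124, 0.032], 0.41)]
side microscope_front [([0.636, -0.483, 0.026], 0.89)]
side dishes [([0.447, 0.017, -0.001], 0.82)]
1.1
```

View pics/top0.png

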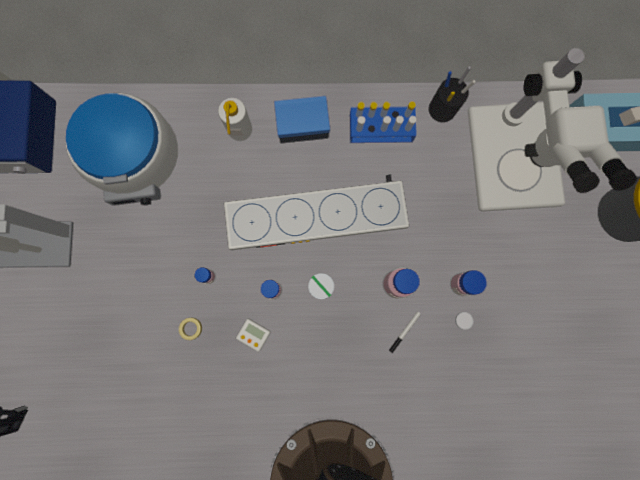

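View pics/side0.png

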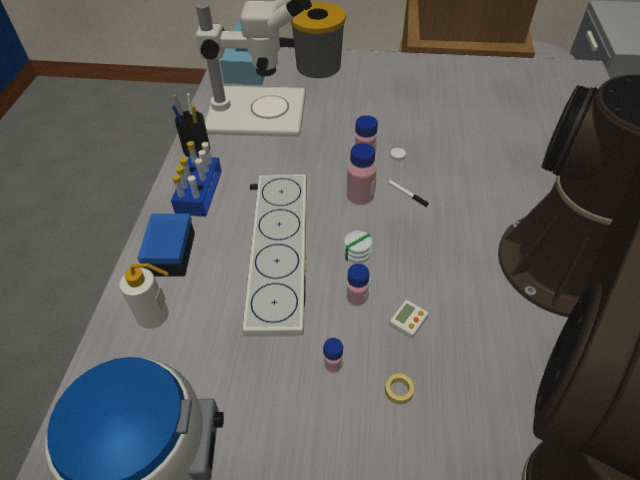

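The top view shows the b25 cap at (203,275), the b50 cap at (270,289), the dishes at (321,286), b250 at (404,281) and b100 at (472,283). The rings are centred at (252,222), (295,217), (338,212) and (381,206). The side view agrees. The microscope is on the right (−y), so b25→ring_d, b50→c, b100→b and b250→a.

```bash
cat > h.py <<'E'
from rig import state, optics, bot
import cv2, numpy as np
from scipy.spatial.transform import Rotation as Rn
def world(p,uv,z):
    K=np.array([[p['fx'],0,p['cx']],[0,p['fy'],p['cy']],[0,0,1.]])
    n=cv2.undistortPoints(np.array([[uv]],float),K,np.array(p['dist_coeffs'],float))[0,0]
    R=np.array(p['R']);t=np.array(p['t']); d=R.T@[n[0],n[1],1]; c=-R.T@t
    return c+d*(z-c[2])/d[2]
def pix(p,X):
    K=np.array([[p['fx'],0,p['cx']],[0,p['fy'],p['cy']],[0,0,1.]])
    return cv2.projectPoints(np.array([X],float),cv2.Rodrigues(np.array(p['R'],float))[0],np.array(p['t'],float),K,np.array(p['dist_coeffs'],float))[0][0,0]
def rot():
    q=state()['eef_rot']; return Rn.from_quat([q[1],q[2],q[3],q[0]])
def shift(X):
    "mm along tool axes from measured TCP to X"
    return np.round(rot().inv().apply(np.array(X)-state()['tcp_pos'])*1000,1)
E
python3 - <<'E'
from h import *
p=optics.get_image('top')
hsv=cv2.cvtColor(p['frame'],cv2.COLOR_RGB2HSV)
m=cv2.inRange(hsv,(105,150,60),(125,255,255))
n,l,st,c=cv2.connectedComponentsWithStats(m)
top={(203,275):.074,(270,289):.091,(404,281):.143,(472,283):.105}
for k,h in top.items():
    i=min(range(1,n),key=lambda i:np.hypot(*(c[i]-k))+(st[i][4]<50)*999)
    a=world(p,c[i],h-.004)
    print(k,c[i].round(1),st[i],a.round(4))
g=cv2.cvtColor(p['frame'],cv2.COLOR_RGB2GRAY)
for k in((252,222),(295,217),(338,212),(381,206)):
    w=g[k[1]-6:k[1]+7,k[0]-6:k[0]+7].astype(float); w=np.clip(np.median(w)-w-15,0,None)
    yy,xx=np.mgrid[-6:7,-6:7]; uv=(k[0]+(w*xx).sum()/w.sum(),k[1]+(w*yy).sum()/w.sum())
    print('ring',np.round(uv,1),world(p,uv,.032).round(4))
E
```

```text
(203, 275) [202.1 274.7] [195 268  15  14 172] [0.4753 0.2905 0.07  ]
(270, 289) [269.5 288.5] [261 280  18  18 241] [0.4411 0.1351 0.087 ]
(404, 281) [406. 281.] [394 269  25  24 474] [ 0.452 -0.164  0.139]
(472, 283) [473.  282.1] [460 271  26  23 467] [ 0.4497 -0.3206  0.101 ]
ring [251.4 221.9] [0.6034 0.1845 0.032 ]
ring [294.6 216.6] [0.6154 0.0801 0.032 ]
ring [337.4 211.2] [ 0.6277 -0.024   0.032 ]
ring [380.2 206. ] [ 0.6396 -0.1286  0.032 ]
```

send_rows([
  [0,0,0,-20,-12,4,100],
  [0,0,0,-60,-37,12,100],
  [0,0,0,-105,-65,22,100],
  [0,0,0,-150,-92,30,100],
  [0,0,0,-195,-120,38,100],
  [0,0,0,-240,-148,46,100],
  [0,0,0,-285,-176,54,100],
  [0,0,0,-315,-194,56,100],
  [0,0,0,-331,-204,56,100],
  [0,0,0,-331,-204,56,100],
])

```text
time_s: 2.15
tcp_pos: [0.4745, 0.2891, 0.2002]
eef_rot: [0.0, 0.19, 0.982, -0.0]
wrist_force: [-0.1, 1.2, 1.0]
finger_gap: 0.0858
grasp_force: 0.0
```

```bash
python3 - <<'E'
from h import *
p=optics.get_image('wrist'); cv2.imwrite('pics/w1.png',p['frame'][:,:,::-1])
print(state()['tcp_pos'],state()['joint_pos'],rot().as_matrix().round(3))
print(pix(p,[.473,.291,.074]), [(np.round(d['point'],3),d['conf']) for d in optics.spot_point(p,'bottle_25')])
print(shift([.473,.291,.067]))
E
```

```text
[0.47355636 0.29040334 0.2002822 ] [ 4.95510987e-01  4.15031057e-01  1.87272933e+00  3.12376559e-05
  8.53790363e-01 -6.92785234e-01] [[-0.928  0.373  0.   ]
 [ 0.373  0.928  0.   ]
 [-0.     0.    -1.   ]]
[320.34307387 237.98219611] [(array([ 0.44 ,  0.132, -0.005]), 0.69)]
[ -0.2  -0.2 133.3]
```

View pics/w1.png

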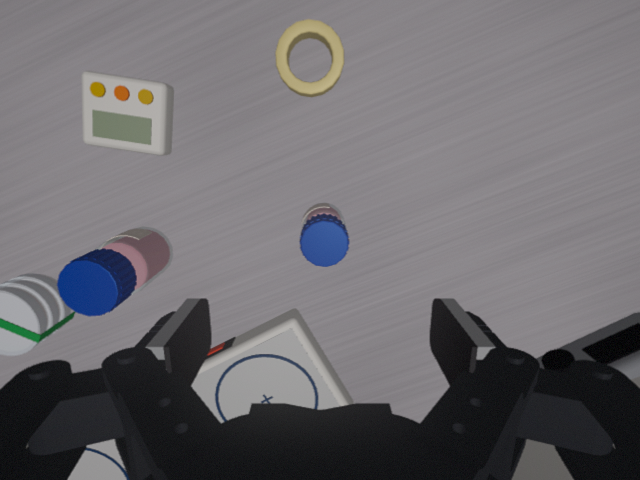

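The b25 cap sits at (324,242), about 3 mm from the prediction. I'll correct for that and descend.

send_rows([
  [0,0,0,-1,1,15,100],
  [0,0,0,-2,2,45,100],
  [0,0,0,-2,2,80,100],
  [0,0,0,-2,2,110,100],
  [0,0,0,-2,2,126,100],
  [0,0,0,-2,2,133,100],
  [0,0,0,-2,2,133,20],
  [0,0,0,-2,2,133,20],
  [0,0,0,-2,2,133,20],
  [0,0,0,-2,2,133,20],
], force=40)

```text
time_s: 3.25
tcp_pos: [0.4758, 0.293, 0.0683]
eef_rot: [0.001, 0.189, 0.982, 0.001]
wrist_force: [0.5, -0.7, 9.4]
finger_gap: 0.0331
grasp_force: 38.8
```

send_rows([
  [0,0,0,0,0,0,20],
  [0,0,0,0,0,0,20],
  [0,0,0,0,0,0,20],
  [0,0,0,0,0,-10,20],
  [0,0,0,0,0,-30,20],
])

```text
time_s: 3.75
tcp_pos: [0.4747, 0.2922, 0.0974]
eef_rot: [-0.001, 0.189, 0.982, -0.001]
wrist_force: [0.9, 0.8, 0.0]
finger_gap: 0.0328
grasp_force: 39.9
```

send_rows([
  [0,0,0,-4,-4,-30,20],
  [0,0,0,-20,-21,-60,20],
  [0,0,0,-50,-53,-70,20],
  [0,0,0,-85,-91,-70,20],
  [0,0,0,-120,-128,-70,20],
  [0,0,0,-157,-168,-70,20],
  [0,0,0,-194,-207,-70,20],
  [0,0,0,-230,-246,-65,20],
  [0,0,0,-262,-280,-55,20],
  [0,0,0,-288,-308,-45,20],
])

```text
time_s: 4.75
tcp_pos: [0.6291, -0.1014, 0.1439]
eef_rot: [0.001, 0.189, 0.982, -0.0]
wrist_force: [1.2, 0.1, -0.9]
finger_gap: 0.033
grasp_force: 39.9
```

```bash
python3 - <<'E'
from h import *
p=optics.get_image('wrist'); cv2.imwrite('pics/w2.png',p['frame'][:,:,::-1])
print(state()['tcp_pos'],state()['finger_gap'])
print(pix(p,[.6396,-.1286,.032]),shift([.6396,-.1286,.101]))
E
```

```text
[ 0.63109739 -0.1076299   0.1420381 ] 0.03282697290269486
[286.35973743 275.02217185] [-15.6 -16.2  41.1]
```

View pics/w2.png

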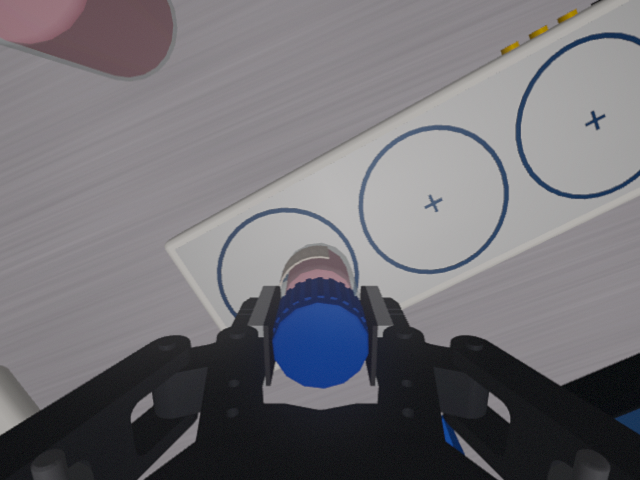

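send_rows([
  [0,0,0,-8,-8,5,20],
  [0,0,0,-16,-16,15,20],
  [0,0,0,-16,-16,25,20],
  [0,0,0,-16,-16,25,20],
])

```text
time_s: 5.2
tcp_pos: [0.6359, -0.1187, 0.1161]
eef_rot: [-0.001, 0.188, 0.982, 0.0]
wrist_force: [-1.0, 0.1, -0.8]
finger_gap: 0.033
grasp_force: 40.0
```

```bash
python3 -c "
from h import *
print(state()['tcp_pos'],shift([.6396,-.1286,.101]))"
```

```text
[ 0.63592236 -0.11870747  0.11605419] [-7.1 -7.8 15. ]
```

send_rows([
  [0,0,0,-4,-4,4,20],
  [0,0,0,-6,-7,8,20],
  [0,0,0,-6,-7,11,20],
  [0,0,0,-6,-7,13,20],
  [0,0,0,-6,-7,13,20],
  [0,0,0,-6,-7,14,20],
  [0,0,0,-6,-7,14,20],
])

```text
time_s: 5.9
tcp_pos: [0.6401, -0.1285, 0.1036]
eef_rot: [0.0, 0.189, 0.982, 0.0]
wrist_force: [0.0, -0.5, -0.8]
finger_gap: 0.0327
grasp_force: 40.0
```

send_rows([
  [0,0,0,0,0,1,20],
  [0,0,0,0,0,2,20],
  [0,0,0,0,0,2,20],
])

```text
time_s: 6.2
tcp_pos: [0.6401, -0.1286, 0.1015]
eef_rot: [-0.0, 0.189, 0.982, 0.0]
wrist_force: [-0.4, -0.6, -0.2]
finger_gap: 0.0329
grasp_force: 40.0
```

send_rows([
  [0,0,0,0,0,1,20],
  [0,0,0,0,0,1,20],
  [0,0,0,0,0,1,20],
])

```text
time_s: 6.5
tcp_pos: [0.6401, -0.1286, 0.1006]
eef_rot: [-0.0, 0.189, 0.982, -0.0]
wrist_force: [0.4, 0.2, -0.8]
finger_gap: 0.0331
grasp_force: 40.2
```

send_rows([
  [0,0,0,0,0,1,20],
  [0,0,0,0,0,1,20],
  [0,0,0,0,0,1,20],
])

```text
time_s: 6.8
tcp_pos: [0.6404, -0.1288, 0.1004]
eef_rot: [0.0, 0.189, 0.982, -0.0]
wrist_force: [-2.8, -0.9, 10.2]
finger_gap: 0.0328
grasp_force: 41.2
```

send_rows([
  [0,0,0,0,0,1,20],
  [0,0,0,0,0,1,20],
  [0,0,0,0,0,1,20],
])

```text
time_s: 7.1
tcp_pos: [0.6407, -0.1289, 0.1003]
eef_rot: [0.001, 0.189, 0.982, -0.0]
wrist_force: [-4.9, 0.8, 22.1]
finger_gap: 0.0329
grasp_force: 42.3
```

send_rows([
  [0,0,0,0,0,-1.5,20],
  [0,0,0,0,0,-1.5,60],
  [0,0,0,0,0,-1.5,60],
  [0,0,0,0,0,-1.5,60],
  [0,0,0,0,0,-10,65],
  [0,0,0,0,0,-40,100],
  [0,0,0,0,0,-75,100],
  [0,0,0,10,6,-95,100],
  [0,0,0,35,21,-100,100],
  [0,0,0,70,42,-100,100],
])

```text
time_s: 8.1
tcp_pos: [0.5916, -0.0641, 0.2004]
eef_rot: [0.002, 0.19, 0.982, 0.0]
wrist_force: [-0.2, 1.0, -0.7]
finger_gap: 0.0854
grasp_force: 0.0
```

send_rows([
  [0,0,0,40,24,0,100],
  [0,0,0,80,48,0,100],
  [0,0,0,120,72,0,100],
  [0,0,0,160,97,0,100],
  [0,0,0,195,118,0,100],
  [0,0,0,212,128,0,100],
  [0,0,0,212,128,0,100],
  [0,0,0,212,128,0,100],
])

```text
time_s: 8.9
tcp_pos: [0.4415, 0.1341, 0.1991]
eef_rot: [0.0, 0.188, 0.982, 0.0]
wrist_force: [0.5, 0.3, 0.3]
finger_gap: 0.0851
grasp_force: 0.0
```

```bash
python3 - <<'E'
from h import *
p=optics.get_image('wrist'); cv2.imwrite('pics/w3.png',p['frame'][:,:,::-1])
print(state()['tcp_pos'])
t=optics.get_image('top'); f=t['frame'][170:310,180:500]; cv2.imwrite('pics/t3.png',cv2.resize(f,None,fx=2,fy=2)[:,:,::-1])
print([(np.round(d['point'],3),d['conf']) for d in optics.spot_point(t,'bottle_25')])
hsv=cv2.cvtColor(p['frame'],cv2.COLOR_RGB2HSV); m=cv2.inRange(hsv,(105,150,60),(125,255,255))
n,l,st,c=cv2.connectedComponentsWithStats(m)
for i in range(1,n):
    if st[i][4]>800: print(c[i],st[i],world(p,c[i],.089),shift([*world(p,c[i],.089)[:2],.084]))
E
```

```text
[0.44183815 0.13370936 0.19901359]
[(array([ 0.454, -0.167, -0.   ]), 0.85), (array([ 0.635, -0.134,  0.031]), 0.72)]
[321.55970924 247.93665628] [ 291  219   62   59 2889] [0.44269171 0.1358511  0.089     ] [  0.3   2.7 114.7]
```

View pics/w3.png

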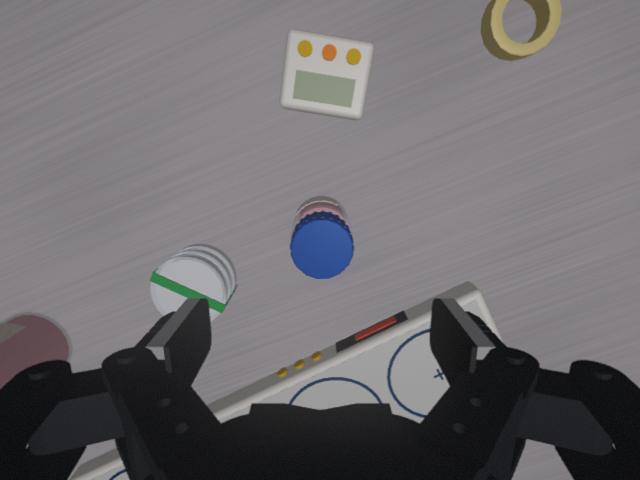

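View pics/t3.png

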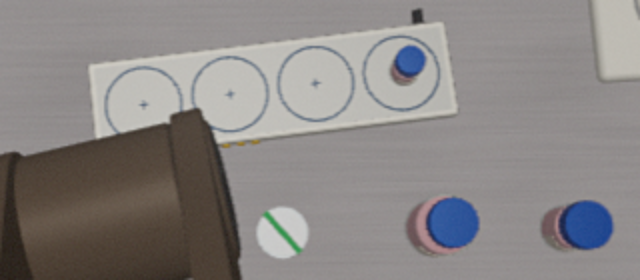

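b25 stands in ring_d; its cap is at (410,62) in the crop. The b50 cap is at (322,247), 2–3 mm off in tool +y. The dishes are clear of the fingers.

send_rows([
  [0,0,0,0,1,15,100],
  [0,0,0,0,2,45,100],
  [0,0,0,0,2,80,100],
  [0,0,0,0,2,105,100],
  [0,0,0,0,2,115,100],
  [0,0,0,0,2,115,100],
  [0,0,0,0,2,115,30],
  [0,0,0,0,2,115,30],
  [0,0,0,0,2,115,30],
  [0,0,0,0,2,115,30],
], force=50)

```text
time_s: 10.05
tcp_pos: [0.4426, 0.1358, 0.0847]
eef_rot: [0.001, 0.189, 0.982, 0.0]
wrist_force: [-2.1, -2.9, 13.0]
finger_gap: 0.0397
grasp_force: 48.6
```

send_rows([
  [0,0,0,0,0,0,30],
  [0,0,0,0,0,0,30],
])

```text
time_s: 10.25
tcp_pos: [0.4426, 0.1358, 0.0847]
eef_rot: [0.001, 0.189, 0.982, 0.0]
wrist_force: [-0.6, -3.1, 13.5]
finger_gap: 0.0398
grasp_force: 48.6
```

send_rows([
  [0,0,0,0,0,-10,30],
  [0,0,0,0,0,-35,30],
  [0,0,0,-12,-4,-62,30],
  [0,0,0,-40,-14,-75,30],
  [0,0,0,-75,-26,-75,30],
  [0,0,0,-112,-39,-75,30],
  [0,0,0,-150,-52,-75,30],
  [0,0,0,-187,-65,-70,30],
  [0,0,0,-215,-74,-60,30],
  [0,0,0,-231,-80,-48,30],
])

```text
time_s: 11.25
tcp_pos: [0.6291, -0.0259, 0.1326]
eef_rot: [0.001, 0.189, 0.982, 0.0]
wrist_force: [-0.3, -0.3, -1.7]
finger_gap: 0.0398
grasp_force: 50.7
```

send_rows([
  [0,0,0,0,0,4,30],
  [0,0,0,0,0,8,30],
  [0,0,0,0,0,8,30],
])

```text
time_s: 11.55
tcp_pos: [0.6259, -0.0236, 0.1236]
eef_rot: [-0.001, 0.189, 0.982, -0.0]
wrist_force: [0.1, 0.4, -2.0]
finger_gap: 0.0398
grasp_force: 50.6
```

```bash
python3 -c "
from h import *
print(state()['tcp_pos'],shift([.6277,-.024,.1167]))"
```

```text
[ 0.62587988 -0.02363193  0.12363905] [-1.8  0.3  6.9]
```

send_rows([
  [0,0,0,-2,0,2,30],
  [0,0,0,-2,0,4,30],
  [0,0,0,-2,0,6,30],
  [0,0,0,-2,0,6.5,30],
  [0,0,0,-2,0,6.5,30],
  [0,0,0,-2,0,6.5,30],
])

```text
time_s: 12.15
tcp_pos: [0.6287, -0.025, 0.1171]
eef_rot: [-0.0, 0.189, 0.982, -0.0]
wrist_force: [0.0, -0.4, -2.0]
finger_gap: 0.0397
grasp_force: 50.6
```

send_rows([
  [0,0,0,0,0,1,30],
  [0,0,0,0,0,1,30],
  [0,0,0,0,0,1,30],
])

```text
time_s: 12.45
tcp_pos: [0.629, -0.0251, 0.1168]
eef_rot: [0.0, 0.189, 0.982, -0.0]
wrist_force: [-2.3, -0.6, 8.7]
finger_gap: 0.0396
grasp_force: 51.8
```

send_rows([
  [0,0,0,0,0,-0.5,65],
  [0,0,0,0,0,-0.5,65],
  [0,0,0,0,0,-0.5,65],
  [0,0,0,0,0,-10,70],
  [0,0,0,0,0,-40,100],
  [0,0,0,0,0,-75,100],
  [0,0,0,2,-12,-92,100],
  [0,0,0,8,-45,-95,100],
  [0,0,0,14,-85,-95,100],
  [0,0,0,21,-125,-95,100],
])

```text
time_s: 13.45
tcp_pos: [0.5618, -0.1345, 0.2115]
eef_rot: [0.0, 0.188, 0.982, -0.0]
wrist_force: [-0.2, -0.4, -0.6]
finger_gap: 0.0855
grasp_force: 0.0
```

send_rows([
  [0,0,0,7,-40,0,100],
  [0,0,0,13,-80,0,100],
  [0,0,0,20,-120,0,100],
  [0,0,0,27,-160,0,100],
  [0,0,0,33,-195,0,100],
  [0,0,0,35,-216,0,100],
  [0,0,0,35,-216,0,100],
  [0,0,0,35,-216,0,100],
])

```text
time_s: 14.25
tcp_pos: [0.4497, -0.3212, 0.2112]
eef_rot: [-0.0, 0.189, 0.982, 0.0]
wrist_force: [-0.4, 0.3, 0.4]
finger_gap: 0.0851
grasp_force: 0.0
```

```bash
cat > look.py <<'E'
from h import *
import sys
h=float(sys.argv[1]); zt=float(sys.argv[2]); name=sys.argv[3]
p=optics.get_image('wrist'); cv2.imwrite(f'pics/{name}.png',p['frame'][:,:,::-1])
print(state()['tcp_pos'])
hsv=cv2.cvtColor(p['frame'],cv2.COLOR_RGB2HSV); m=cv2.inRange(hsv,(105,150,60),(125,255,255))
n,l,st,c=cv2.connectedComponentsWithStats(m)
for i in range(1,n):
    if st[i][4]>800: w=world(p,c[i],h); print(c[i],st[i],w,shift([*w[:2],zt]))
E
python3 look.py .102 .097 w4
```

```text
[ 0.45003123 -0.32067909  0.21113999]
[589.57723415 164.31992012] [  529   110   111   109 10015] [ 0.46199731 -0.14837069  0.102     ] [ 52.8 164.4 114.2]
[317.79949729 250.81960557] [ 277  212   83   79 5172] [ 0.45136449 -0.3223532   0.102     ] [ -1.9  -1.1 114.1]
```

View pics/w4.png

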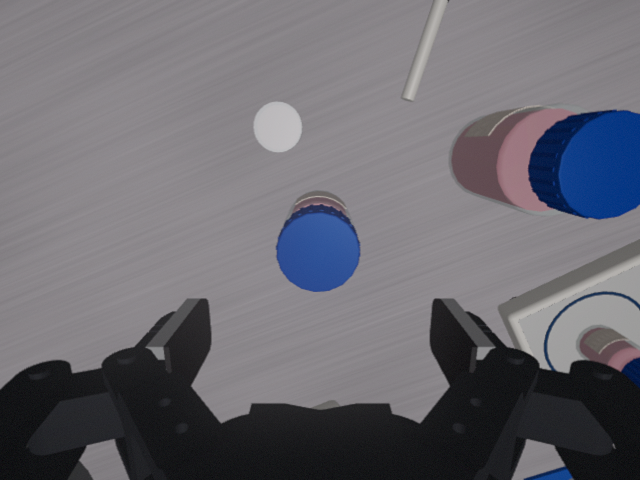

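The b100 cap is at (318,251), nearly centred. I'll descend with a small correction.

send_rows([
  [0,0,0,-1,0,15,100],
  [0,0,0,-2,-1,45,100],
  [0,0,0,-2,-1,80,100],
  [0,0,0,-2,-1,105,100],
  [0,0,0,-2,-1,114,100],
  [0,0,0,-2,-1,114,100],
  [0,0,0,-2,-1,114,40],
  [0,0,0,-2,-1,114,40],
  [0,0,0,-2,-1,114,40],
  [0,0,0,-2,-1,114,40],
], force=60)

```text
time_s: 15.3
tcp_pos: [0.4525, -0.3232, 0.0987]
eef_rot: [0.001, 0.189, 0.982, -0.001]
wrist_force: [0.2, 0.7, 9.6]
finger_gap: 0.0526
grasp_force: 61.2
```

send_rows([
  [0,0,0,0,0,0,40],
  [0,0,0,0,0,0,40],
])

```text
time_s: 15.5
tcp_pos: [0.4525, -0.3232, 0.0987]
eef_rot: [0.001, 0.189, 0.982, -0.001]
wrist_force: [0.4, 0.8, 8.7]
finger_gap: 0.0524
grasp_force: 61.2
```

send_rows([
  [0,0,0,0,0,-10,40],
  [0,0,0,0,0,-35,40],
  [0,0,0,0,0,-70,40],
  [0,0,0,0,0,-105,40],
  [0,0,0,0,0,-140,40],
  [0,0,0,0,8,-163,40],
  [0,0,0,0,30,-168,40],
  [0,0,0,0,62,-168,40],
  [0,0,0,0,97,-168,40],
  [0,0,0,0,133,-168,40],
])

```text
time_s: 16.5
tcp_pos: [0.5011, -0.198, 0.2663]
eef_rot: [0.001, 0.189, 0.982, -0.0]
wrist_force: [0.3, -0.8, -3.0]
finger_gap: 0.0524
grasp_force: 63.9
```

send_rows([
  [0,0,0,0,37,0,40],
  [0,0,0,0,75,0,40],
  [0,0,0,0,113,0,40],
  [0,0,0,0,151,0,40],
  [0,0,0,0,189,0,40],
  [0,0,0,0,225,0,40],
  [0,0,0,0,260,0,40],
  [0,0,0,0,285,0,40],
  [0,0,0,0,298,0,40],
  [0,0,0,0,302,0,40],
])

```text
time_s: 17.5
tcp_pos: [0.6131, 0.0824, 0.2657]
eef_rot: [0.0, 0.188, 0.982, 0.0]
wrist_force: [-0.2, -0.8, -2.8]
finger_gap: 0.0523
grasp_force: 64.0
```

send_rows([
  [0,0,0,0,0,10,40],
  [0,0,0,0,0,35,40],
  [0,0,0,0,0,65,40],
  [0,0,0,0,0,90,40],
  [0,0,0,0,0,110,40],
  [0,0,0,0,0,122,40],
  [0,0,0,0,0,124,40],
  [0,0,0,0,0,124,40],
])

```text
time_s: 18.3
tcp_pos: [0.613, 0.0809, 0.1413]
eef_rot: [-0.0, 0.189, 0.982, -0.0]
wrist_force: [-0.1, -0.2, -2.7]
finger_gap: 0.0526
grasp_force: 63.9
```

```bash
python3 -c "
from h import *
print(state()['tcp_pos'],shift([.6154,.0801,.1307]))"
```

```text
[0.61303886 0.08085019 0.14128283] [-2.5  0.2 10.6]
```

send_rows([
  [0,0,0,-2,0,3,40],
  [0,0,0,-2,0,6,40],
  [0,0,0,-2,0,8,40],
  [0,0,0,-2,0,10,40],
  [0,0,0,-2,0,10,40],
  [0,0,0,-2,0,10,40],
])

```text
time_s: 18.9
tcp_pos: [0.6149, 0.0807, 0.1311]
eef_rot: [0.0, 0.189, 0.982, 0.0]
wrist_force: [0.6, 0.9, -2.7]
finger_gap: 0.0522
grasp_force: 63.9
```

send_rows([
  [0,0,0,0,0,1,40],
  [0,0,0,0,0,1,40],
  [0,0,0,0,0,1,40],
])

```text
time_s: 19.2
tcp_pos: [0.6151, 0.0806, 0.1307]
eef_rot: [0.0, 0.189, 0.982, 0.0]
wrist_force: [-2.0, -0.9, 6.4]
finger_gap: 0.0526
grasp_force: 65.0
```

send_rows([
  [0,0,0,0,0,-0.5,85],
  [0,0,0,0,0,-0.5,85],
  [0,0,0,0,0,-0.5,85],
  [0,0,0,0,0,-10,85],
  [0,0,0,0,0,-40,100],
  [0,0,0,0,0,-75,100],
  [0,0,0,0,0,-105,100],
  [0,0,0,8,-40,-118,100],
  [0,0,0,17,-80,-118,100],
  [0,0,0,25,-120,-118,100],
])

```text
time_s: 20.2
tcp_pos: [0.5465, -0.0223, 0.2493]
eef_rot: [0.001, 0.188, 0.982, 0.0]
wrist_force: [0.2, -0.4, -0.3]
finger_gap: 0.0859
grasp_force: 0.0
```

send_rows([
  [0,0,0,8,-40,0,100],
  [0,0,0,17,-80,0,100],
  [0,0,0,25,-120,0,100],
  [0,0,0,32,-155,0,100],
  [0,0,0,35,-169,0,100],
  [0,0,0,35,-169,0,100],
  [0,0,0,35,-169,0,100],
])

```text
time_s: 20.9
tcp_pos: [0.4525, -0.1653, 0.2485]
eef_rot: [0.0, 0.189, 0.982, 0.0]
wrist_force: [0.6, -0.2, -0.7]
finger_gap: 0.0856
grasp_force: 0.0
```

```bash
python3 look.py .14 .134 w5
```

```text
[ 0.45269549 -0.16494473  0.24836897]
[319.81616939 249.43002887] [ 279  210   83   80 5195] [ 0.45374084 -0.1648208   0.14      ] [ -0.9   0.5 114.4]
[557.36024218 356.71947528] [533 343  56  30 991] [ 0.58848195 -0.03925627  0.14      ] [-79.5 167.  114.5]
```

View pics/w5.png

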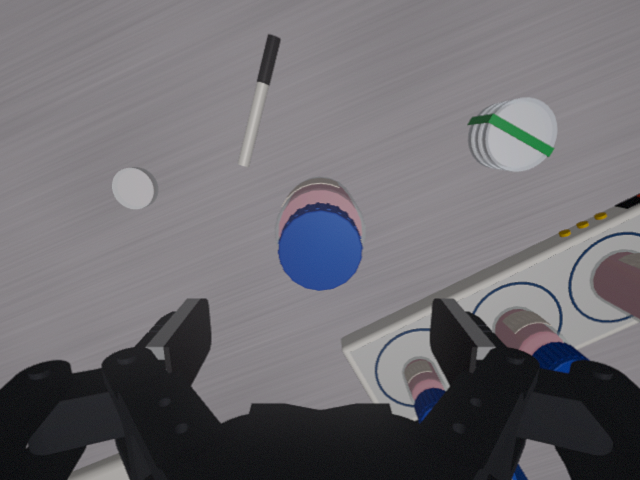

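The b250 cap is at (320,250), centred under the gripper. The placed bottles stand in their rings at the lower right.

send_rows([
  [0,0,0,-1,0,15,100],
  [0,0,0,-1,0,45,100],
  [0,0,0,-1,0,80,100],
  [0,0,0,-1,0,105,100],
  [0,0,0,-1,0,114,100],
  [0,0,0,-1,0,114,100],
  [0,0,0,-1,0,114,40],
  [0,0,0,-1,0,114,40],
  [0,0,0,-1,0,114,40],
  [0,0,0,-1,0,114,40],
], force=80)

```text
time_s: 21.95
tcp_pos: [0.4538, -0.166, 0.1356]
eef_rot: [0.001, 0.189, 0.982, -0.0]
wrist_force: [-1.4, 3.1, 14.1]
finger_gap: 0.0522
grasp_force: 81.2
```

send_rows([
  [0,0,0,0,0,0,40],
  [0,0,0,0,0,0,40],
])

```text
time_s: 22.15
tcp_pos: [0.4538, -0.166, 0.1357]
eef_rot: [0.001, 0.189, 0.982, -0.0]
wrist_force: [-1.8, 3.8, 13.4]
finger_gap: 0.0523
grasp_force: 81.2
```

send_rows([
  [0,0,0,0,0,-8,40],
  [0,0,0,0,0,-28,40],
  [0,0,0,0,0,-56,40],
  [0,0,0,0,0,-88,40],
  [0,0,0,0,0,-120,40],
  [0,0,0,0,0,-148,40],
  [0,0,0,0,5,-162,40],
  [0,0,0,0,20,-165,40],
  [0,0,0,-1,45,-165,40],
  [0,0,0,-2,75,-165,40],
])

```text
time_s: 23.15
tcp_pos: [0.4825, -0.0967, 0.3003]
eef_rot: [0.001, 0.189, 0.982, -0.0]
wrist_force: [0.4, -0.0, -4.0]
finger_gap: 0.0521
grasp_force: 84.8
```

send_rows([
  [0,0,0,-1,32,0,40],
  [0,0,0,-2,66,0,40],
  [0,0,0,-3,100,0,40],
  [0,0,0,-4,134,0,40],
  [0,0,0,-4,168,0,40],
  [0,0,0,-5,202,0,40],
  [0,0,0,-6,236,0,40],
  [0,0,0,-6,266,0,40],
  [0,0,0,-7,290,0,40],
  [0,0,0,-7,302,0,40],
])

```text
time_s: 24.15
tcp_pos: [0.6014, 0.1826, 0.2997]
eef_rot: [0.0, 0.188, 0.982, 0.0]
wrist_force: [-0.1, 0.0, -4.4]
finger_gap: 0.052
grasp_force: 84.9
```

send_rows([
  [0,0,0,0,4,0,40],
  [0,0,0,0,4,10,40],
  [0,0,0,0,4,32,40],
  [0,0,0,0,4,60,40],
  [0,0,0,0,4,86,40],
  [0,0,0,0,4,106,40],
  [0,0,0,0,4,118,40],
  [0,0,0,0,4,121,40],
  [0,0,0,0,4,121,40],
])

```text
time_s: 25.05
tcp_pos: [0.6025, 0.1842, 0.1782]
eef_rot: [-0.0, 0.189, 0.982, -0.0]
wrist_force: [0.1, -0.2, -5.2]
finger_gap: 0.0523
grasp_force: 85.0
```

```bash
python3 -c "
from h import *
print(state()['tcp_pos'],shift([.6034,.1845,.1677]))"
```

```text
[0.60250742 0.18416228 0.17817538] [-0.7  0.6 10.5]
```

send_rows([
  [0,0,0,-1,0,3,40],
  [0,0,0,-1,0,6,40],
  [0,0,0,-1,0,8,40],
  [0,0,0,-1,0,10,40],
  [0,0,0,-1,0,10,40],
  [0,0,0,-1,0,10,40],
])

```text
time_s: 25.65
tcp_pos: [0.6035, 0.1843, 0.1681]
eef_rot: [-0.0, 0.189, 0.982, -0.0]
wrist_force: [-0.1, -0.7, -3.3]
finger_gap: 0.052
grasp_force: 85.0
```

send_rows([
  [0,0,0,0,0,1,40],
  [0,0,0,0,0,1,40],
  [0,0,0,0,0,1,40],
])

```text
time_s: 25.95
tcp_pos: [0.6037, 0.1843, 0.1678]
eef_rot: [0.0, 0.189, 0.982, 0.0]
wrist_force: [-2.4, 0.5, 4.8]
finger_gap: 0.0523
grasp_force: 86.3
```

Contact. I'll release, rise and back away to the left for a check.

send_rows([
  [0,0,0,0,0,-0.5,85],
  [0,0,0,0,0,-0.5,85],
  [0,0,0,0,0,-0.5,85],
  [0,0,0,0,0,-10,85],
  [0,0,0,0,0,-40,100],
  [0,0,0,0,0,-80,100],
  [0,0,0,30,30,-100,100],
  [0,0,0,60,60,-110,100],
  [0,0,0,85,100,-110,100],
  [0,0,0,110,140,-110,100],
])

```text
time_s: 26.95
tcp_pos: [0.5529, 0.3566, 0.2788]
eef_rot: [0.001, 0.189, 0.982, 0.001]
wrist_force: [0.9, -0.1, 1.1]
finger_gap: 0.0858
grasp_force: 0.0
```

send_rows([
  [0,0,0,20,40,0,100],
  [0,0,0,40,80,0,100],
  [0,0,0,60,120,0,100],
  [0,0,0,80,160,0,100],
  [0,0,0,80,160,0,100],
  [0,0,0,80,160,0,100],
])

```text
time_s: 27.55
tcp_pos: [0.5377, 0.5342, 0.2771]
eef_rot: [-0.0, 0.188, 0.982, -0.0]
wrist_force: [-0.6, -0.9, 0.2]
finger_gap: 0.0853
grasp_force: 0.0
```

```bash
python3 - <<'E'
from h import *
print(state()['tcp_pos'])
for n in('top','side'):
    p=optics.get_image(n); 
    if n=='side': f=p['frame']; cv2.imwrite('pics/s9.png',f[:,:,::-1])
    else: cv2.imwrite('pics/t9.png',cv2.resize(p['frame'][170:310,180:500],None,fx=2,fy=2)[:,:,::-1])
    for q in('bottle_25','dishes'): print(n,[(np.round(d['point'],3),round(d['conf'],2)) for d in optics.spot_point(p,q)])
E
```

```text
[0.53765182 0.5341796  0.27710124]
top [(array([0.617, 0.08 , 0.035]), 0.95), (array([0.602, 0.181, 0.035]), 0.95), (array([ 0.63 , -0.02 ,  0.028]), 0.77), (array([ 0.638, -0.132,  0.033]), 0.62)]
top [(array([0.448, 0.016, 0.   ]), 0.86), (array([ 0.63 , -0.482,  0.025]), 0.35)]
side [(array([ 0.638, -0.127,  0.033]), 0.49)]
side []
```

View pics/t9.png

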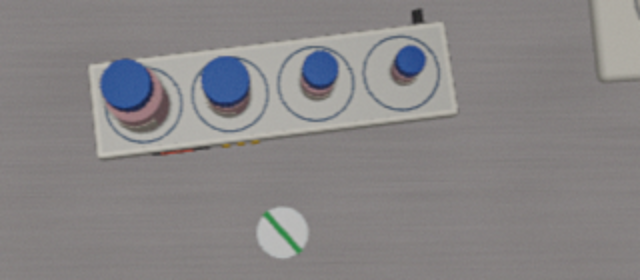

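View pics/s9.png

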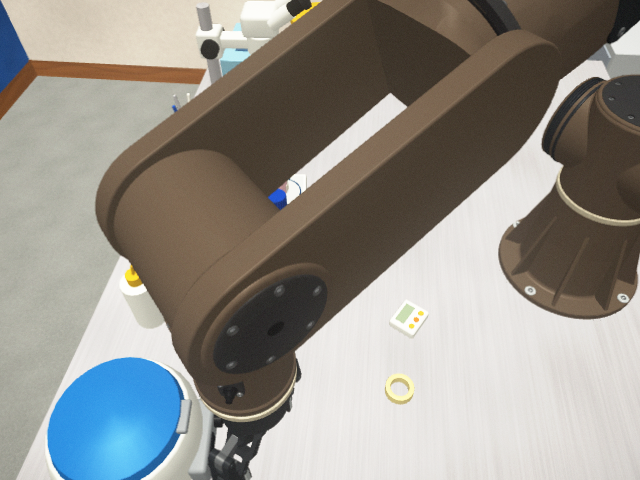

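The top view shows all four bottles upright inside their rings, smallest on the right next to the microscope, within a few mm of the crosses. The dishes are unmoved. The side view is mostly blocked by the arm, and the gripper hangs free.

```bash
python3 -c "
from rig import bot
print(bot.job_done())"
```

```text
the job is handed in; nothing more can be done
None
```

I handed the job in at about 28 s: all four bottles stand upright in their rings, with bottle_25 nearest the microscope and bottle_250 farthest. The last top view put each within about 5 mm of its ring centre and showed the dishes unmoved; the judge's verdict was not reported back.

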